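Start the lamp's flange nut on its stud

ROBOT

A 6-joint arm with a two-finger parallel gripper is mounted at the origin on the work surface. World frame = base frame: x ahead of the robot, y to its left, z up, the work surface at z = 0. Lengths are in m, angles in degrees, forces in N, time in s.
With the tool pointing down it reaches from about 0.35 to 0.725 m from the base axis. Payload 4.3 kg.
Tool frame: the origin (TCP) lies at the very end of the fingers, on their centre line; the grasp point (between the pads) lies 19 mm behind it; z points along the fingers, y is the direction in which the jaws open and shut (so a half turn about z gives the same grasp; the last joint's range is limited). The gripper opens to 85 mm and grips with 20 to 120 N. Pads are 22 mm wide; open, the fingers measure 114 mm over their backs; the gripper's body (76 mm by 85 mm) begins 54 mm behind the grasp point. The pads swing forward as they close: fully open they stand 13 mm farther back than shut.
Start: joints at [69.253, 21.618, 4.641, 73.018, 0, 83.68], TCP at [0.143, 0.557, 0.231] pointing down, gripper open.
Joint ranges: [-156.06, 156.06], [-48.1, 94.91], [-58.44, 69.94], [-101.28, 121.22], [-78.64, 73.56], [-180, 180]. Speed limits (degrees/s): [147.25, 147.25, 180, 180, 180, 180].

INTERFACE

Orientations are given as a 3x3 rotation matrix whose columns are the frame's x, y, z axes.
In Python, from station import robot gives the robot as it stands.
- The arm moves only by the tool servo_tool, never from a script. Its argument "steps" is text: rows parted by semicolons, each of 6 numbers parted by spaces: the shift along the world's x, y, z in mm, then the turn, a rotation vector about the world's x, y, z in rad. In form: tx ty tz rx ry rz; .... A call has 1 to 20 rows; each row is the pose to reach, as a shift and turn from the pose commanded when the call began; what a row does not reach only later rows make up. A row lasts 1/8 s, in which the tool goes at most 62.5 mm and 10.7 degrees, less where a joint would pass 70% of its speed; a pose out of reach is approached as far as the arm can. A call with a gripper value outside its range is refused whole. "claw" is the opening, from 0 (shut) to 1 (fully open), set as the call begins (left out, the last holds). The fingers move at their own pace and stop on an object; "grip_force" is the grip in N (left out, the last holds). Time passes only in rows, so rows that repeat a pose let the fingers close. It gives the time, the measured TCP pose, the force and the opening at its end, in the units of the state.
- robot.state(): the state, without advancing time (a new reading comes with each control period).
- robot.camera(name): name is "scene" or "side" or "wrist"; returns the picture (420x560x3 uint8, blue, green, red); there is no depth.
- robot.get_calibration(name): a dict with "K" (3x3 intrinsics, pixels), "origin" and "rotation" of the camera in the world. Camera axes: x right, y up, looking along -z (the intrinsics and any distortion apply to the point x, -y, -z); pixel columns grow to the right and rows downward; lengths in m; the calibration is good to about 2 mm. A picture is of the moment at which its call begins: read the wrist's pose just before it. get_calibration takes no time and is no camera call; for the wrist camera it gives the pose at the moment of the call.
- robot.job_done(): hands the job in, once; it reports no verdict.
Trained networks look in the newest picture that a camera, given by its name, has taken for a name from the list of things; names that differ only in an ending like _2 or _b are one class to them, and where a whole thing is asked for, a point or a joint stands for the part that bears it (a point fixed in the world has none). Each returns a list of dicts, best first, with "confidence" (0 to 1); they miss things now and then, are a little off and sometimes report something else, mostly with a low value. They report only what shows in the picture. A call takes as long as a camera call. They do not tell look-alikes from the thing itself.
- robot.find_in(camera, target): "bbox" ([left, top, right, bottom] as shares, 0 to 1, of the picture: columns of its width, rows of its height, round what is visible of it).
- robot.landmark_of(camera, target): "at" ([column, row] as shares, 0 to 1, of the picture: columns of its width, rows of its height: a listed point, or the origin of a listed thing).
The state is a dict: "clock": time; "joint_pos": joint angles; "dq": joint speeds; "joint_efforts": joint torques, N m; "ee_pos": TCP position; "eef_rot": TCP orientation; "force": force on the tool from outside, world axes, zero at the start; "moment": the same for the moment, N m; "gripper_width": finger opening in m.
Only numpy, scipy, OpenCV 4.12 (cv2) and the standard library are available. Lean on these libraries where they do the work, as an engineer would, in place of code of your own. Each camera call takes 0.05 s, during which the arm holds its last target. There are 200 camera calls.

TASK

Put the lamp's black hex flange nut, flange down, on the threaded stud of the lamp base; turn it backwards (anticlockwise seen from above) under light pressure until it has climbed to the thread starts and you feel it drop in, then run it on clockwise about half a turn and let go. Be gentle with the thread, do not flip the lamp's switch, and leave the other things on the desk where they are.

Things in the scene. Friction and masses are not known exactly. Their poses are not given: they have to be found in the camera images.
- nut_center (a point): centre of the loose black plastic hex flange nut, half-way up: 30 mm tall, 40 mm across flats, round flange 54 mm wide and 5 mm thick at the bottom, about 60 g. It stands on the desk flange down. Origin 15 mm above the flange's underside. z is its axis, up; flats face its +x and -x and every 60 degrees from there
- nut_mouth (a point): centre of the nut's mouth, in the plane of the flange's underside. The bore is 27 mm wide; inside it three thread ridges, 1.8 mm thick, leave 19 mm free. Their lowest ends lie 2 mm above this plane, 120 degrees apart; where they lie round the bore is not known beforehand
- stud_tip (a point): tip, on the axis, of the fixed upright steel stud in the middle of the lamp base, 70 mm above the desk; z up, y towards the lamp's arm. The top of the stud is a smooth lead-in 17 mm wide, its last 7 mm tapering to 9 mm
- thread: the stud's fixed thread; origin on the stud's axis, 14 mm below the tip, level with the tops of its three blunt thread starts (120 degrees apart, at angles not known beforehand). Coarse right-hand three-start thread, 25 mm wide, ridges 1.8 mm thick, pitch 5 mm, lead 15 mm: clockwise from above takes the nut down 15 mm a turn. It holds by friction. Do not load it with more than 30 N
- boss_top (a point): on the stud's axis, top of the 42 mm wide boss, 36 mm above the desk. The nut set down at any angle rests on the thread's slopes, its centre 1 to 6 mm below the stud's tip. Anticlockwise it climbs, for at most 120 degrees, to 1 mm below the tip and there drops 5 mm; clockwise from there it goes down into the thread and meets the boss after about 0.85 turn
- lamp: the fixed aluminium desk lamp: round base 164 mm wide, 20 mm thick, origin under its centre on the desk (on the stud's axis), z up. Its arm starts from a fork 68 mm from the stud towards +y (top 58 mm above the desk) and leans outward from there by 30 degrees from upright; the space above the stud is free
- toggle (a joint): the black toggle switch on the lamp base, a 16 mm lever 59 mm from the stud on the lamp's -x side, top about 43 mm above the desk; 0 as it is now (off), -0.7 rad when flipped
- spacer: bystander: plain round black plastic spacer ring, 46 mm wide, 22 mm tall, round outside (not the nut); origin under its centre
- eraser: bystander: grey eraser 55 x 24 x 13 mm; origin under its centre
- clipboard: bystander: blue clipboard 315 x 228 mm, 4 mm thick, steel clip at its +x end up to 16 mm high; origin under its centre
- pencil_a: bystander: yellow pencil 182 mm long, 7 mm thick, along its x, lying on the desk; origin under its middle
- pencil_b: bystander: the same, lying on the clipboard
- cup: bystander: clear acrylic pencil cup, 76 mm wide, 100 mm tall, empty; origin under its centre
- mug: bystander: white mug, 82 mm wide, 95 mm tall, handle at its +y; origin under its centre
Mind the look-alikes: they are no part of the job. Leave any blue or white look-alike of the part that bears nut_center alone.

How it is judged (in metres and radians):
On the way, in this order (a step that is already met when the one before it is completed fails the run):
1. the nut, backed off on the stud, rides on the thread starts, its centre at most 2 mm below the stud's tip (horizontal distance between nut_center and stud_tip below 0.003 m and angle between nut_center's own z axis and vertical below 0.12 rad and z of nut_center in the frame of stud_tip between -0.002 and 0.0005 m and contact force between nut and thread above 0.2 N), for 0.05 s.
2. the nut has dropped into the thread, its centre at least 5 mm below the tip (horizontal distance between nut_center and stud_tip below 0.003 m and angle between nut_center's own z axis and vertical below 0.12 rad and z of nut_center in the frame of stud_tip below -0.005 m), for 0.05 s.
At the end, for the whole second after the job is handed in: the nut is upright (within 0.12 rad) on the stud's axis (within 3 mm), run on so that its centre is at least 10.5 mm below the stud's tip (0.3 turn or more past the drop), released and at rest (horizontal distance between nut_center and stud_tip below 0.003 m and angle between nut_center's own z axis and vertical below 0.12 rad and z of nut_center in the frame of stud_tip below -0.0105 m and linear speed of nut below 0.01 m/s and contact force between the fingers and nut below 0.05 N); the robot touches nothing.
It fails at once if the nut is pressed or forced against the lamp or its stud with more than 40 N (contact force between nut and lamp above 40 N).
It fails at once if the lamp's switch is flipped (value of joint toggle below -0.3 rad).
It fails at once if one of the other things on the desk is moved by more than 25 mm (distance of any of spacer, eraser, clipboard, pencil_a, pencil_b, cup, mug from where it was at the start of the episode above 0.025 m).
It also fails if it takes over 67 s, if anything falls off the work surface, if the arm or the gripper's body presses on something with over 40 N, if the wrist force passes 120 N, or if a joint passes its speed limit or range.

## Working session

There is one attempt and no reset: what is moved stays moved. The work goes in short steps, Python scripts to look and compute and a tool call to move; the robot and the scene stay as the last step left them, time stands still between calls to the robot, and variables do not carry over. Pictures are saved under pics/ and viewed, about 8 in all and at most 12, crops included, and the job is handed in when it is done.

Besides the shell and the picture viewer there is one more tool, called after ">>>" in YAML: its name, and indented under it one key for each argument. servo_tool: Moves the arm, as the interface text tells. Its arguments: {"type":"object","properties":{"steps":{"type":"string"},"claw":{"type":"number"},"grip_force":{"type":"number"}},"required":["steps"]}

```bash
mkdir -p pics; cat > h.py <<'E'
import numpy as np, cv2
from station import robot
W,H=560,420
def ray(cal,px):
    K=np.array(cal['K']); d=np.linalg.inv(K)@[px[0],px[1],1]
    R=np.array(cal['rotation']); v=R@np.array([d[0],-d[1],-d[2]]); return np.array(cal['origin']),v/np.linalg.norm(v)
def onz(cal,px,z):
    o,v=ray(cal,px); return o+v*(z-o[2])/v[2]
def proj(cal,p):
    c=np.array(cal['rotation']).T@(np.array(p)-np.array(cal['origin'])); u=np.array(cal['K'])@[c[0],-c[1],-c[2]]; return u[:2]/u[2]
def tri(rays):
    A=np.zeros((3,3));b=np.zeros(3)
    for o,v in rays:
        P=np.eye(3)-np.outer(v,v);A+=P;b+=P@o
    return np.linalg.solve(A,b)
E
python3 - <<'E'
from h import *
ims=[]
for c in ['scene','side']:
    im=robot.camera(c); cv2.imwrite(f'pics/{c}0.png',im); ims.append(im); cal=robot.get_calibration(c)
    print(c,np.round(cal['origin'],3),[k for k in cal])
    for t,z in [('nut_center',.015),('stud_tip',.07),('boss_top',.036),('lamp',0),('spacer',0),('toggle',.03),('mug',0),('cup',0)]:
        for d in robot.landmark_of(c,t)[:3]:
            p=np.array(d['at'])*[W,H]; print(t,round(d['confidence'],2),p.round(1),onz(cal,p,z).round(4))
cv2.imwrite('pics/both0.png',cv2.resize(np.hstack(ims),(800,300)))
print(robot.state())
E
```

```text
scene [1.214 0.619 0.645] ['K', 'origin', 'rotation']
nut_center 0.68 [328.5 199.3] [0.3378 0.0949 0.015 ]
nut_center 0.61 [263.4 202.7] [ 0.4781 -0.0458  0.015 ]
nut_center 0.61 [279.2 180. ] [ 0.3393 -0.0979  0.015 ]
stud_tip 0.65 [314.3 219.2] [0.5188 0.1661 0.07  ]
boss_top 0.83 [316.6 227.7] [0.506  0.1665 0.036 ]
boss_top 0.54 [229.4 191.8] [ 0.522  -0.1454  0.036 ]
boss_top 0.22 [316.6 241.6] [0.5549 0.2004 0.036 ]
lamp 0.76 [317.4 238.2] [0.5024 0.1688 0.    ]
lamp 0.36 [224.4 269.9] [0.751  0.0665 0.    ]
spacer 0.72 [199.8 172.7] [ 0.4545 -0.3665  0.    ]Traceback (most recent call last):
  File "<stdin>", line 7, in <module>
ValueError: it knows: boss_top, clipboard, cup, eraser, lamp, mug, nut_center, nut_mouth, pencil, spacer, stud_tip, thread
```

```bash
python3 - <<'E'
from h import *
for c in ['scene','side']:
    im=robot.camera(c); cal=robot.get_calibration(c); cv2.imwrite(f'pics/{c}1.png',im)
    print(c,np.round(cal['origin'],3))
    for t,z in [('nut_center',.015),('stud_tip',.07),('boss_top',.036),('lamp',0),('spacer',0),('eraser',0)]:
        for d in robot.landmark_of(c,t)[:4]:
            p=np.array(d['at'])*[W,H]; print(t,round(d['confidence'],2),p.round(1),onz(cal,p,z).round(4))
    cv2.imwrite(f'pics/{c}1b.png',cv2.resize(im,(784,588)))
s=robot.state();print(s['clock'],s['eef_rot'],s['gripper_width'])
E
```

```text
scene [1.214 0.619 0.645]
nut_center 0.8 [327.8 203.6] [0.3596 0.1069 0.015 ]
nut_center 0.63 [263.2 200.4] [ 0.4686 -0.055   0.015 ]
nut_center 0.54 [256.9 226. ] [0.5799 0.0194 0.015 ]
nut_center 0.53 [302.  196.7] [0.3766 0.0236 0.015 ]
stud_tip 0.9 [314.  215.9] [0.507  0.1567 0.07  ]
boss_top 0.76 [315.7 226.9] [0.5047 0.1625 0.036 ]
lamp 0.73 [318.9 241.8] [0.5128 0.1809 0.    ]
spacer 0.48 [201.9 175. ] [ 0.4613 -0.3476  0.    ]
eraser 0.57 [263.3 206.9] [ 0.4786 -0.0462  0.    ]
eraser 0.48 [229.4 189.4] [ 0.4703 -0.2016  0.    ]
eraser 0.48 [313.5 225.6] [0.4615 0.1272 0.    ]
side [-0.002 -0.709  0.689]
nut_center 0.97 [227.  266.3] [ 0.3687 -0.0008  0.015 ]
nut_center 0.87 [294.2 231. ] [0.566  0.0186 0.015 ]
nut_center 0.8 [241.  293.6] [ 0.3489 -0.0904  0.015 ]
nut_center 0.71 [277.6 258.7] [ 0.4731 -0.0433  0.015 ]
stud_tip 0.63 [240.7 194.8] [0.5027 0.1561 0.07  ]
stud_tip 0.26 [366.1 350.1] [ 0.4171 -0.3712  0.07  ]
boss_top 0.65 [244.3 208. ] [0.5051 0.1452 0.036 ]
boss_top 0.36 [364.9 350.5] [ 0.4379 -0.352   0.036 ]
lamp 0.93 [242.  219.2] [0.5007 0.1518 0.    ]
spacer 0.86 [367.3 349. ] [ 0.4681 -0.3325  0.    ]
eraser 0.72 [320.1 306.2] [ 0.467  -0.1993  0.    ]
eraser 0.52 [422.  261.1] [ 0.7457 -0.2242  0.    ]
eraser 0.51 [242.3 203.2] [0.5411 0.2151 0.    ]
1.0 [[-9.68470447e-01  2.49128461e-01  6.03926442e-05]
 [ 2.49128468e-01  9.68470436e-01  1.43626073e-04]
 [-2.27071480e-05  1.54143134e-04 -9.99999988e-01]] 0.08531257193295558
```

View pics/scene1b.png

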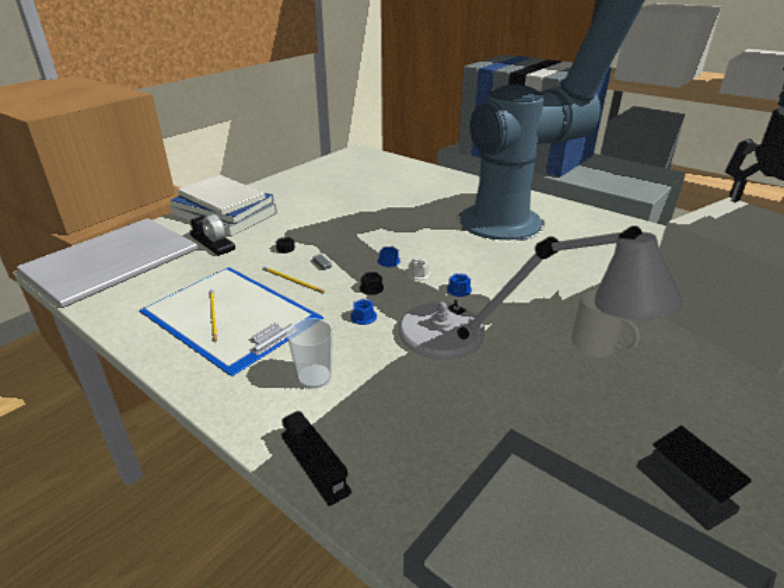

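View pics/side1b.png

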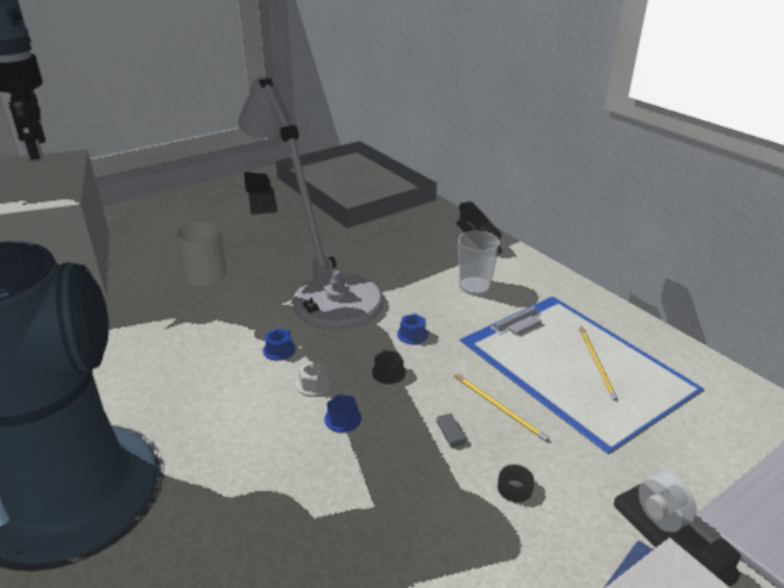

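Candidates in the scene view (784-px picture): black hex nut (371,283), blue nuts (388,256), (459,285) and (363,311), white nut (420,267), and the round black spacer (285,244). I choose (371,283), the only black part with a flange. In the side view it is at (389,366). The toggle is at (457,307) and the fork at (463,333).

```bash
python3 - <<'E'
from h import *
cs,cd=robot.get_calibration('scene'),robot.get_calibration('side')
s=1.4
for n,a,b in [('nut',(371,283),(389,366)),('fork',(463,333),(330,263)),('elbow',(545,247),(289,132)),('elbow2',(634,235),(265,83)),('shade',(637,300),(252,122)),('stud',(445,304),(338,272)),('toggle',(457,304),(311,303)),('mugtop',(600,300),(201,230))]:
    r=[ray(cs,np.array(a)/s),ray(cd,np.array(b)/s)]; p=tri(r); print(n,p.round(3), 'res',[(np.linalg.norm(np.cross(p-o,v))*1e3).round(1) for o,v in r])
S,D=cv2.imread('pics/scene1.png'),cv2.imread('pics/side1.png')
c=[cv2.resize(S[165:265,230:350],(480,400),interpolation=2),cv2.resize(D[165:285,205:305],(333,400),interpolation=2)]
cv2.imwrite('pics/crop1.png',np.hstack(c)[:, :800])
E
```

```text
nut [ 0.47  -0.048  0.012] res [np.float64(0.7), np.float64(0.7)]
fork [0.53  0.226 0.046] res [np.float64(0.6), np.float64(0.6)]
elbow [0.529 0.348 0.263] res [np.float64(1.4), np.float64(1.4)]
elbow2 [0.543 0.462 0.323] res [np.float64(1.0), np.float64(1.0)]
shade [0.527 0.49  0.236] res [np.float64(8.7), np.float64(8.7)]
stud [0.506 0.164 0.067] res [np.float64(3.5), np.float64(3.5)]
toggle [0.444 0.154 0.03 ] res [np.float64(2.3), np.float64(2.3)]
mugtop [0.353 0.393 0.096] res [np.float64(0.4), np.float64(0.4)]
```

View pics/crop1.png

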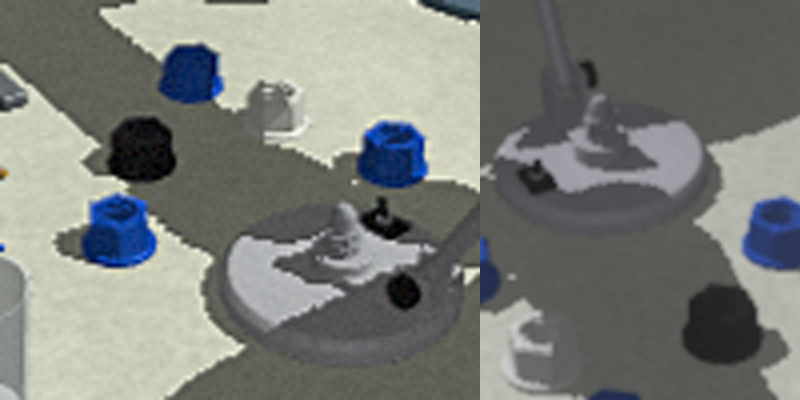

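The crop confirms a black hex nut with a flange, at left (140,150) and right (722,322), so that is my target. It sits at about (0.472, -0.046). The lamp's arm points roughly along +y. Moving above the nut now.

>>> servo_tool:
  steps: "330 -604 -10 0 0 0;330 -604 -10 0 0 0;330 -604 -10 0 0 0;330 -604 -10 0 0 0;330 -604 -10 0 0 0;330 -604 -10 0 0 0;330 -604 -10 0 0 0;330 -604 -10 0 0 0;330 -604 -10 0 0 0;330 -604 -10 0 0 0;330 -604 -10 0 0 0;330 -604 -10 0 0 0;330 -604 -10 0 0 0;330 -604 -10 0 0 0;330 -604 -10 0 0 0;330 -604 -10 0 0 0"

```text
clock: 3.0
ee_pos: [0.473, -0.0463, 0.2215]
eef_rot: [[-0.969, 0.248, 0.0], [0.248, 0.969, 0.0], [-0.0, 0.0, -1.0]]
force: [0.2, -0.9, -0.0]
gripper_width: 0.0852
```

```bash
python3 - <<'E'
from h import *
cal=robot.get_calibration('wrist'); im=robot.camera('wrist'); cv2.imwrite('pics/w1.png',im)
s=robot.state();print(s['clock'],s['ee_pos'],s['joint_pos'],np.round(s['eef_rot'],3).tolist(),s['force'],cal['origin'],np.round(cal['rotation'],3).tolist(),cal['K'])
for t,z in [('nut_center',.015),('nut_mouth',0),('stud_tip',.07)]:
    for d in robot.landmark_of('wrist',t)[:4]:
        p=np.array(d['at'])*[W,H]; print(t,round(d['confidence'],2),p.round(1),onz(cal,p,z).round(4))
E
```

```text
3.05 [ 0.47310714 -0.04645658  0.22146064] [-1.32637449e+01  1.02708850e+01 -1.21911374e+01  6.75264475e+01
  5.43863260e-03  1.09693803e+00] [[-0.969, 0.248, 0.0], [0.248, 0.969, 0.0], [-0.0, 0.0, -1.0]] [ 0.37793039 -0.03089736 -0.68711888] [ 0.39668956 -0.02560919  0.36403869] [[0.248, -0.921, -0.299], [0.969, 0.236, 0.076], [0.001, -0.309, 0.951]] [[354.95719003   0.         274.53518858]
 [  0.         354.95719003 207.22488673]
 [  0.           0.           1.        ]]
nut_center 0.83 [287.4  39.5] [ 0.3562 -0.0032  0.015 ]
nut_center 0.79 [407.2   6.3] [0.3564 0.1045 0.015 ]
nut_center 0.63 [344.6 239. ] [0.5595 0.01   0.015 ]
nut_center 0.6 [267.2 170.4] [ 0.4672 -0.051   0.015 ]
nut_mouth 0.94 [192.2  67.1] [ 0.3554 -0.0961  0.    ]
nut_mouth 0.64 [286.8  43.4] [ 0.3576 -0.0036  0.    ]
nut_mouth 0.55 [338.  233.3] [0.558  0.0058 0.    ]
nut_mouth 0.21 [510.2 160.1] [0.522  0.1941 0.    ]
stud_tip 0.9 [522.9 162.3] [0.5024 0.1621 0.07  ]
```

View pics/w1.png

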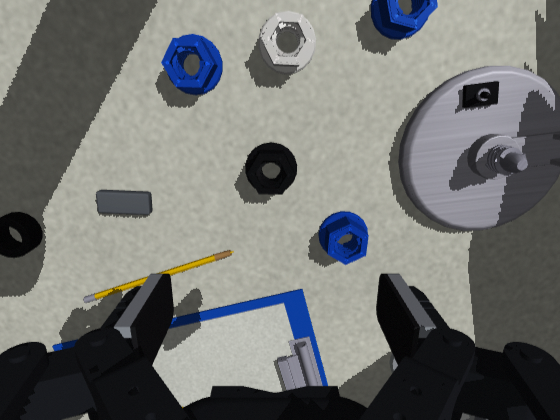

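```bash
python3 - <<'E'
from h import *
cal=robot.get_calibration('wrist'); im=cv2.imread('pics/w1.png')
def rect(c,z,half=.035,n=400):
    # picture: right=+x world, up=+y
    w=[(c[0]-half,c[1]+half),(c[0]+half,c[1]+half),(c[0]+half,c[1]-half),(c[0]-half,c[1]-half)]
    src=np.float32([proj(cal,(x,y,z)) for x,y in w]); M=cv2.getPerspectiveTransform(src,np.float32([(0,0),(n,0),(n,n),(0,n)]))
    return cv2.warpPerspective(im,M,(n,n),flags=cv2.INTER_CUBIC)
a=rect((.472,-.048),.03); g=np.clip((a.astype(float)-5)*3.5,0,255).astype('uint8')
b=rect((.5035,.159),.07,.045)
cv2.imwrite('pics/r1.png',np.hstack([g,b]))
# flange silhouette: dark blob, outer circle on z~0.005 plane
d=(im.max(2)<52).astype('uint8'); n,l,st,ce=cv2.connectedComponentsWithStats(d)
i=l[150:190,250:292]; k=np.bincount(i[i>0]).argmax(); print(st[k],ce[k])
E
```

```text
[ 245  143   52   52 1903] [270.48922754 168.18917499]
```

View pics/r1.png

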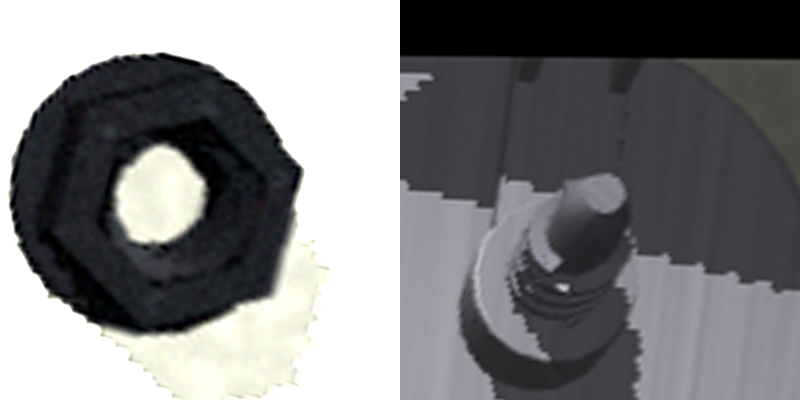

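>>> servo_tool:
  steps: "-2 -1 -35 0 0 0.17;-4 -2 -70 0 0 0.35;-5 -2 -100 0 0 0.53;-5 -2 -100 0 0 0.53;-5 -2 -100 0 0 0.53;-5 -2 -100 0 0 0.53"

```text
clock: 3.95
ee_pos: [0.4697, -0.0494, 0.1229]
eef_rot: [[-0.962, -0.273, 0.003], [-0.273, 0.962, -0.001], [-0.003, -0.001, -1.0]]
force: [0.4, 0.6, 0.2]
gripper_width: 0.0852
```

```bash
cat >> h.py <<'E'
def rect(im,cal,c,z,half=.035,n=400):
    w=[(c[0]-half,c[1]+half),(c[0]+half,c[1]+half),(c[0]+half,c[1]-half),(c[0]-half,c[1]-half)]
    src=np.float32([proj(cal,(x,y,z)) for x,y in w]); M=cv2.getPerspectiveTransform(src,np.float32([(0,0),(n,0),(n,n),(0,n)]))
    return cv2.warpPerspective(im,M,(n,n),flags=cv2.INTER_CUBIC)
E
python3 - <<'E'
from h import *
cal=robot.get_calibration('wrist'); im=robot.camera('wrist'); cv2.imwrite('pics/w2.png',im)
s=robot.state();print(s['clock'],s['ee_pos'],s['joint_pos'].round(1))
a=rect(im,cal,(.468,-.048),.03); g=np.clip((a.astype(float)-5)*3.5,0,255).astype('uint8')
m=(a.max(2)<52).astype('uint8')
cv2.imwrite('pics/r2.png',np.hstack([g,cv2.resize(im,(533,400))])[:,:800])
for t in ['nut_center','nut_mouth']:
    for d in robot.landmark_of('wrist',t)[:3]:
        p=np.array(d['at'])*[W,H]; print(t,round(d['confidence'],2),p.round(1),onz(cal,p,.015 if t=='nut_center' else 0).round(4))
E
```

```text
4.0 [ 0.46956322 -0.04941476  0.12275246] [-13.7  13.5 -23.4  52.9   0.  -29.6]
nut_center 0.88 [258.1  15.9] [ 0.3532 -0.0924  0.015 ]
nut_center 0.86 [387.7  61.2] [ 0.3556 -0.004   0.015 ]
nut_center 0.79 [537.2 104.5] [0.3533 0.1033 0.015 ]
nut_mouth 0.94 [311.  308.1] [0.557  0.0092 0.    ]
nut_mouth 0.92 [274.  195.9] [ 0.4683 -0.0493  0.    ]
nut_mouth 0.87 [380.3  67.7] [ 0.3586 -0.0035  0.    ]
```

View pics/r2.png

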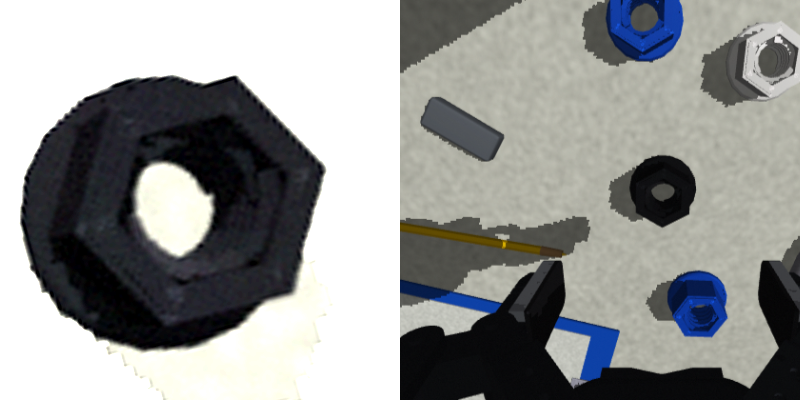

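>>> servo_tool:
  steps: "0 1 -40 0 0 -0.02;0 1 -75 0 0 -0.02;0 1 -95 0 0 -0.02;0 1 -105 0 0 -0.02;0 1 -110 0 0 -0.02;0 1 -110 0 0 -0.02;0 1 -110 0 0 -0.02;0 1 -110 0 0 -0.02"

```text
clock: 5.1
ee_pos: [0.4689, -0.0483, 0.0119]
eef_rot: [[-0.967, -0.255, 0.001], [-0.255, 0.967, -0.0], [-0.001, -0.001, -1.0]]
force: [0.6, 0.2, 0.6]
gripper_width: 0.0853
```

>>> servo_tool:
  steps: "0 0 -4 0 0 0;0 0 -4 0 0 0;0 0 -4 0 0 0;0 0 -4 0 0 0;0 0 -4 0 0 0;0 0 -4 0 0 0;0 0 -4 0 0 0;0 0 -4 0 0 0;0 0 -4 0 0 0;0 0 -4 0 0 0"
  claw: 0.2
  grip_force: 40

```text
clock: 6.35
ee_pos: [0.4684, -0.0481, 0.0074]
eef_rot: [[-0.967, -0.255, 0.0], [-0.255, 0.967, 0.0], [-0.0, -0.0, -1.0]]
force: [0.8, -0.1, 1.9]
gripper_width: 0.039
```

>>> servo_tool:
  steps: "0 0 30 0 0 0;0 0 70 0 0 0;0 0 120 0 0 0;5 30 163 0 0 0.1;15 75 163 0 0 0.2;25 120 163 0 0 0.3;30 165 163 0 0 0.4;35 200 163 0 0 0.44;35 207 163 0 0 0.44;35 207 163 0 0 0.44;35 207 163 0 0 0.44;35 207 163 0 0 0.44"

```text
clock: 7.85
ee_pos: [0.5032, 0.1579, 0.1703]
eef_rot: [[-0.767, -0.642, -0.0], [-0.642, 0.767, -0.0], [0.0, 0.0, -1.0]]
force: [0.3, -0.3, -0.4]
gripper_width: 0.0391
```

```bash
python3 - <<'E'
from h import *
cal=robot.get_calibration('wrist'); im=robot.camera('wrist'); cv2.imwrite('pics/w3.png',im)
s=robot.state();print(s['clock'],s['ee_pos'],s['joint_pos'].round(1),s['force'],s['gripper_width'])
for t,z in [('stud_tip',.07),('boss_top',.036),('thread',.056),('lamp',0)]:
    for d in robot.landmark_of('wrist',t)[:2]:
        p=np.array(d['at'])*[W,H]; print(t,round(d['confidence'],2),p.round(1),onz(cal,p,z).round(4))
print('predicted nut centre px',proj(cal,s['ee_pos']+np.array([0,0,.0076])))
b=rect(im,cal,(.5035,.159),.036,.05)
cv2.imwrite('pics/r3.png',np.hstack([cv2.resize(im,(533,400)),b])[:,:800])
np.savez('cal3.npz',**{k:np.array(v) for k,v in cal.items()})
E
```

```text
7.9 [0.50325114 0.15800054 0.17038069] [ 10.5  17.6 -10.3  62.1  -0.  -29.4] [-0.69171491  0.35011932 -0.26722615] 0.03935499101750875
stud_tip 0.85 [276.3 209.2] [0.5036 0.1608 0.07  ]
stud_tip 0.5 [275.3 186.7] [0.4912 0.1495 0.07  ]
boss_top 0.96 [275.7 194.9] [0.5031 0.1599 0.036 ]
thread 0.81 [277.8 203.4] [0.5028 0.1617 0.056 ]
lamp 0.58 [275.9 185.6] [0.504  0.1612 0.    ]
predicted nut centre px [273.11710844 283.52919023]
```

View pics/w3.png

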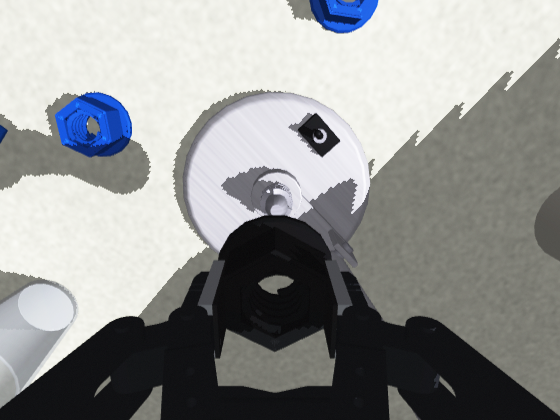

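```bash
python3 - <<'E'
from h import *
cal=dict(np.load('cal3.npz')); im=cv2.imread('pics/w3.png'); k=4
x0,y0,x1,y1=180,165,370,310
v=cv2.resize(im[y0:y1,x0:x1],None,fx=k,fy=k,interpolation=cv2.INTER_CUBIC); v=np.clip(v.astype(float)*1.0,0,255)
v=(255*(v/255)**.6).astype('uint8')
def poly(c,r,z,col,n=72,a0=0):
    P=[proj(cal,(c[0]+r*np.cos(t),c[1]+r*np.sin(t),z)) for t in np.radians(a0)+np.arange(n)*2*np.pi/n]
    P=((np.array(P)-[x0,y0]+.5)*k).astype(int); cv2.polylines(v,[P],True,col,1)
c=(.5035,.1609)
poly(c,.0045,.07,(0,0,255)); poly(c,.021,.036,(0,255,0)); poly(c,.082,.02,(255,0,255))
tcp=np.array([.50325,.1580,.17038]); yaw=np.degrees(np.arctan2(.767,-.642))
poly(tcp,.0231,tcp[2]+.0226,(0,255,255),6,yaw+30); poly(tcp,.027,tcp[2]-.0074,(255,255,0))
cv2.imwrite('pics/o3.png',v)
E
```

```text
(no output)
```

View pics/o3.png

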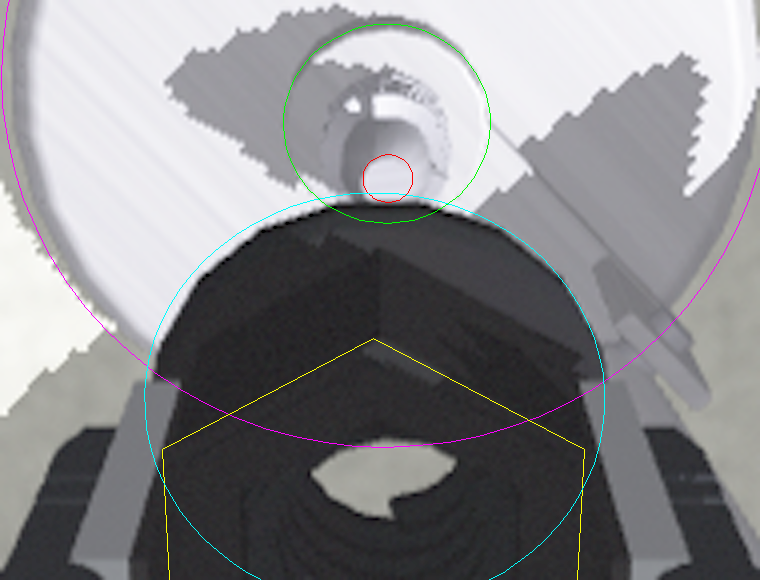

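>>> servo_tool:
  steps: "0 1 -30 0 0 0;0 3 -60 0 0 0;0 3 -80 0 0 0;0 3 -86 0 0 0;0 3 -90 0 0 0;0 3 -93 0 0 0;0 3 -96 0 0 0;0 3 -98 0 0 0;0 3 -98 0 0 0;0 3 -98 0 0 0"

```text
clock: 9.35
ee_pos: [0.5033, 0.1619, 0.0724]
eef_rot: [[-0.766, -0.643, 0.0], [-0.643, 0.766, 0.0], [-0.0, 0.0, -1.0]]
force: [-0.2, -0.2, -0.5]
gripper_width: 0.0392
```

>>> servo_tool:
  steps: "0 -0.5 -2 0 0 0;0 -0.5 -4 0 0 0;0 -0.5 -6 0 0 0;0 -0.5 -7 0 0 0;0 -0.5 -7 0 0 0"

```text
clock: 9.98
ee_pos: [0.5035, 0.1612, 0.0653]
eef_rot: [[-0.766, -0.643, 0.0], [-0.643, 0.766, -0.0], [-0.0, -0.001, -1.0]]
force: [1.1, -1.9, -0.9]
gripper_width: 0.0391
```

>>> servo_tool:
  steps: "0.3 -0.5 -1 0 0 0;0.3 -0.5 -2 0 0 0;0.3 -0.5 -3 0 0 0;0.3 -0.5 -3 0 0 0"

```text
clock: 10.48
ee_pos: [0.5034, 0.161, 0.0622]
eef_rot: [[-0.766, -0.643, -0.0], [-0.643, 0.766, 0.0], [0.0, 0.0, -1.0]]
force: [-0.2, -0.5, -1.2]
gripper_width: 0.0391
```

Lateral force is near zero. Next I creep down until I feel contact.

>>> servo_tool:
  steps: "0 0 -0.5 0 0 0;0 0 -1 0 0 0;0 0 -1.5 0 0 0;0 0 -1.5 0 0 0"

```text
clock: 10.98
ee_pos: [0.5035, 0.1609, 0.0608]
eef_rot: [[-0.766, -0.643, -0.0], [-0.643, 0.766, 0.0], [0.0, 0.0, -1.0]]
force: [0.3, 0.8, -2.0]
gripper_width: 0.0395
```

>>> servo_tool:
  steps: "0 0 -0.5 0 0 0;0 0 -1 0 0 0;0 0 -1 0 0 0"

```text
clock: 11.35
ee_pos: [0.5035, 0.1609, 0.0597]
eef_rot: [[-0.766, -0.643, -0.0], [-0.643, 0.766, 0.0], [0.0, 0.0, -1.0]]
force: [0.5, -0.1, -0.5]
gripper_width: 0.0392
```

>>> servo_tool:
  steps: "0 0 -0.5 0 0 0;0 0 -1 0 0 0;0 0 -1 0 0 0"

```text
clock: 11.72
ee_pos: [0.5036, 0.1609, 0.059]
eef_rot: [[-0.766, -0.643, 0.0], [-0.643, 0.766, 0.0], [-0.0, 0.0, -1.0]]
force: [-1.3, -0.9, 0.6]
gripper_width: 0.0392
```

>>> servo_tool:
  steps: "0 0 -0.5 0 0 0;0 0 -0.5 0 0 0;0 0 -0.5 0 0 0"

```text
clock: 12.1
ee_pos: [0.5036, 0.1609, 0.0589]
eef_rot: [[-0.766, -0.643, 0.0], [-0.643, 0.766, 0.0], [-0.0, -0.0, -1.0]]
force: [-2.5, -0.9, 5.3]
gripper_width: 0.0394
```

>>> servo_tool:
  steps: "-0.2 -0.1 0.2 0 0 0.087;-0.2 -0.1 0.4 0 0 0.175;-0.2 -0.1 0.6 0 0 0.262;-0.2 -0.1 0.8 0 0 0.349;-0.2 -0.1 1.0 0 0 0.436;-0.2 -0.1 1.2 0 0 0.524;-0.2 -0.1 1.2 0 0 0.524"

```text
clock: 12.98
ee_pos: [0.5041, 0.1606, 0.06]
eef_rot: [[-0.343, -0.939, 0.001], [-0.939, 0.343, -0.0], [-0.0, -0.002, -1.0]]
force: [0.1, -1.0, 4.4]
gripper_width: 0.0394
```

>>> servo_tool:
  steps: "0 -0.1 0.2 0 0 0.07;0 -0.1 0.35 0 0 0.14;0 -0.1 0.5 0 0 0.21;0 -0.1 0.7 0 0 0.28;0 -0.1 0.85 0 0 0.35;0 -0.1 0.85 0 0 0.35"

```text
clock: 13.72
ee_pos: [0.5039, 0.1607, 0.0608]
eef_rot: [[-0.001, -1.0, 0.001], [-1.0, 0.001, 0.0], [-0.0, -0.001, -1.0]]
force: [0.6, -1.2, 3.0]
gripper_width: 0.0392
```

>>> servo_tool:
  steps: "0 -0.1 0.1 0 0 0.05;0 -0.1 0.2 0 0 0.1;0 -0.1 0.3 0 0 0.14;0 -0.1 0.3 0 0 0.14"

```text
clock: 14.22
ee_pos: [0.5036, 0.1609, 0.0608]
eef_rot: [[0.139, -0.99, 0.0], [-0.99, -0.139, 0.001], [-0.001, -0.001, -1.0]]
force: [0.5, 0.8, 3.2]
gripper_width: 0.0394
```

>>> servo_tool:
  steps: "0 0 0.1 0 0 0.06;0 0 0.2 0 0 0.12;0 0 0.3 0 0 0.18;0 0 0.3 0 0 0.18"

```text
clock: 14.72
ee_pos: [0.503, 0.1605, 0.0605]
eef_rot: [[0.314, -0.949, -0.001], [-0.949, -0.314, -0.0], [-0.0, 0.001, -1.0]]
force: [0.1, 0.3, -0.4]
gripper_width: 0.0393
```

>>> servo_tool:
  steps: "0 0 -0.5 0 0 0;0 0 -1 0 0 0;0 0 -1.5 0 0 0;0 0 -1.5 0 0 0"

```text
clock: 15.22
ee_pos: [0.5034, 0.1605, 0.0594]
eef_rot: [[0.316, -0.949, -0.0], [-0.949, -0.316, -0.0], [0.0, 0.0, -1.0]]
force: [0.2, -0.8, -0.7]
gripper_width: 0.039
```

>>> servo_tool:
  steps: "0 0 -0.5 0 0 0;0 0 -1 0 0 0;0 0 -1.5 0 0 0;0 0 -2 0 0 0;0 0 -2 0 0 0"

```text
clock: 15.85
ee_pos: [0.5032, 0.1607, 0.0574]
eef_rot: [[0.316, -0.949, -0.0], [-0.949, -0.316, 0.0], [-0.0, 0.0, -1.0]]
force: [-0.1, 0.3, -1.2]
gripper_width: 0.0392
```

>>> servo_tool:
  steps: "0 0 -0.5 0 0 0;0 0 -1 0 0 0;0 0 -1.2 0 0 0;0 0 -1.2 0 0 0"

```text
clock: 16.35
ee_pos: [0.5034, 0.1606, 0.0567]
eef_rot: [[0.316, -0.949, 0.0], [-0.949, -0.316, 0.0], [-0.0, -0.0, -1.0]]
force: [-2.1, -0.6, 5.2]
gripper_width: 0.0393
```

>>> servo_tool:
  steps: "-0.1 0 -0.1 0 0 -0.087;-0.1 0 -0.3 0 0 -0.175;-0.1 0 -0.5 0 0 -0.262;-0.1 0 -0.7 0 0 -0.349;-0.1 0 -0.9 0 0 -0.436;-0.1 0 -1.1 0 0 -0.524;-0.1 0 -1.1 0 0 -0.524"

```text
clock: 17.23
ee_pos: [0.5042, 0.1609, 0.0555]
eef_rot: [[-0.2, -0.98, 0.002], [-0.98, 0.2, 0.0], [-0.001, -0.002, -1.0]]
force: [0.8, 0.3, 1.6]
gripper_width: 0.0392
```

>>> servo_tool:
  steps: "0 0 -0.25 0 0 -0.105;0 0 -0.5 0 0 -0.209;0 0 -0.75 0 0 -0.314;0 0 -1.0 0 0 -0.419;0 0 -1.25 0 0 -0.524;0 0 -1.5 0 0 -0.628;0 0 -1.75 0 0 -0.733;0 0 -1.75 0 0 -0.733"

```text
clock: 18.23
ee_pos: [0.5038, 0.1609, 0.0538]
eef_rot: [[-0.803, -0.595, 0.001], [-0.595, 0.803, 0.001], [-0.001, -0.0, -1.0]]
force: [0.2, 1.4, 2.6]
gripper_width: 0.0394
```

>>> servo_tool:
  steps: "0 0 -0.25 0 0 -0.105;0 0 -0.5 0 0 -0.209;0 0 -0.75 0 0 -0.314;0 0 -1.0 0 0 -0.419;0 0 -1.25 0 0 -0.524;0 0 -1.5 0 0 -0.628;0 0 -1.75 0 0 -0.733;0 0 -2.0 0 0 -0.838;0 0 -2.25 0 0 -0.942;0 0 -2.25 0 0 -0.942"

```text
clock: 19.48
ee_pos: [0.5039, 0.1608, 0.0515]
eef_rot: [[-0.954, 0.299, 0.001], [0.299, 0.954, 0.001], [-0.001, 0.001, -1.0]]
force: [0.3, 0.9, 3.8]
gripper_width: 0.0395
```

>>> servo_tool:
  steps: "0 0 -0.25 0 0 -0.105;0 0 -0.5 0 0 -0.209;0 0 -0.75 0 0 -0.314;0 0 -1.0 0 0 -0.419;0 0 -1.25 0 0 -0.524;0 0 -1.5 0 0 -0.628;0 0 -1.75 0 0 -0.733;0 0 -2.0 0 0 -0.838;0 0 -2.25 0 0 -0.942;0 0 -2.4 0 0 -1.0;0 0 -2.4 0 0 -1.0"

```text
clock: 20.85
ee_pos: [0.5038, 0.1607, 0.0492]
eef_rot: [[-0.264, 0.965, 0.001], [0.965, 0.264, 0.0], [-0.0, 0.001, -1.0]]
force: [0.3, 1.3, 6.5]
gripper_width: 0.0392
```

>>> servo_tool:
  steps: "0 0 0.6 0 0 0;0 0 0.6 0 0 0"

```text
clock: 21.1
ee_pos: [0.5033, 0.1604, 0.0492]
eef_rot: [[-0.262, 0.965, 0.0], [0.965, 0.262, -0.0], [-0.0, -0.0, -1.0]]
force: [2.5, 0.0, 2.5]
gripper_width: 0.0391
```

>>> servo_tool:
  steps: "0 0 0 0 0 0;0 0 0 0 0 0;0 0 0 0 0 0;0 0 0 0 0 0;0 0 0 0 0 0;0 0 0 0 0 0"
  claw: 0.68

```text
clock: 21.85
ee_pos: [0.5033, 0.1606, 0.0494]
eef_rot: [[-0.261, 0.965, 0.0], [0.965, 0.261, 0.0], [-0.0, 0.0, -1.0]]
force: [0.9, 0.6, -0.1]
gripper_width: 0.0581
```

>>> servo_tool:
  steps: "0 0 5 0 0 0;0 0 15 0 0 0;0 0 35 0 0 0;0 0 65 0 0 0;0 0 95 0 0 0;0 0 105 0 0 0;0 0 105 0 0 0;0 0 105 0 0 0"

```text
clock: 22.85
ee_pos: [0.5024, 0.1604, 0.1532]
eef_rot: [[-0.261, 0.965, -0.002], [0.965, 0.261, -0.0], [0.0, -0.002, -1.0]]
force: [-0.1, 0.2, -0.3]
gripper_width: 0.0581
```

```bash
python3 - <<'E'
from h import *
cal=robot.get_calibration('wrist'); im=robot.camera('wrist'); cv2.imwrite('pics/w4.png',im)
D=robot.camera('side');S=robot.camera('scene')
s=robot.state();print(s['clock'],s['ee_pos'],s['force'],s['gripper_width'])
for t,z in [('nut_center',.0568),('nut_mouth',.0418),('stud_tip',.07)]:
    for d in robot.landmark_of('wrist',t)[:3]:
        p=np.array(d['at'])*[W,H]; print(t,round(d['confidence'],2),p.round(1),onz(cal,p,z).round(4))
v=im.copy(); c=(.5035,.1607); yaw=np.degrees(np.arctan2(.262,.965))
for r,z,n,a,col in [(.0231,.0718,6,yaw+30,(0,255,255)),(.027,.0418,72,0,(255,255,0))]:
    P=np.array([proj(cal,(c[0]+r*np.cos(t),c[1]+r*np.sin(t),z)) for t in np.radians(a)+np.arange(n)*2*np.pi/n])
    cv2.polylines(v,[P.round().astype(int)],True,col,1)
q,w=[proj(cal,(*c,.055))]*2
x,y=q.astype(int); a=v[max(0,y-75):y+75,x-75:x+75]
out=[cv2.resize(a,(300,300),interpolation=2),cv2.resize(D[160:240,200:280],(250,300),interpolation=2),cv2.resize(S[180:260,280:360],(250,300),interpolation=2)]
cv2.imwrite('pics/f4.png',np.hstack(out))
E
```

```text
23.0 [0.50239875 0.16044646 0.15319823] [-0.26045218 -0.84820796 -1.11238402] 0.058092914676960136
nut_center 0.77 [ 87.6 211.1] [0.3747 0.1256 0.0568]
nut_center 0.61 [276.6 209.6] [0.5041 0.1618 0.0568]
nut_center 0.61 [ 65.8 395. ] [ 0.374  -0.0465  0.0568]
nut_mouth 0.95 [272.7 203.6] [0.5014 0.1609 0.0418]
nut_mouth 0.84 [288.8 341.5] [0.5468 0.0449 0.0418]
nut_mouth 0.63 [ 93.6 210.6] [0.3723 0.1201 0.0418]
stud_tip 0.66 [276.9 218.3] [0.5047 0.1601 0.07  ]
```

View pics/f4.png

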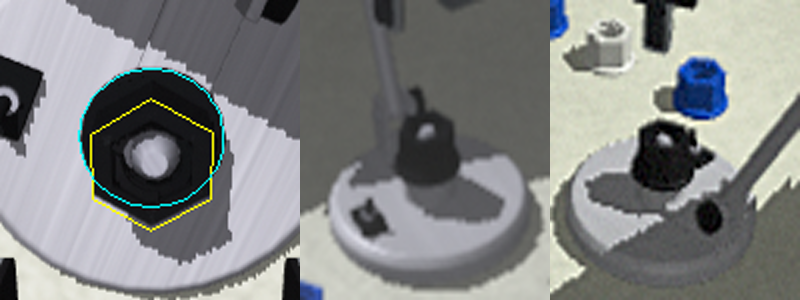

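```bash
python3 -c "
from station import robot
print(robot.job_done())"
```

```text
the job is handed in; nothing more can be done
None
```

I put the black flange nut on the stud, backed it off into the thread starts, ran it on clockwise and let go. I handed the job in at about 23 s of the 67 s; no verdict was reported.

- **Backing off:** I turned it anticlockwise about 68° under 3–5 N. The nut's centre climbed from about 3.5 mm to about 1.6 mm below the stud's tip. The contact force then fell to zero, and lowering met no resistance until about 5.7 mm below the tip.
- **Running on:** I turned it clockwise about 183° with readings of at most 6.5 N. The nut's centre ended about 13.2 mm below the tip, past the 10.5 mm needed. I then opened the fingers and lifted the gripper clear.
- **Last checks:** The final pictures show the nut upright on the stud and its outline matching the predicted pose. The lamp's switch looks unchanged and the neighbouring nuts are where they were. The fingers are clear of everything.
- **Where the checks are weaker:** Depths come from the tool position plus the grip height, not from measuring the nut directly. The final network readings for the nut scattered by about 2 mm, within the stated camera accuracy, but less exact than the outline match. I did not re-measure the other things on the desk.

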